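# Fit the keyed drive hub on the gearmotor shaft

### The job

Take the aluminium drive hub from the steel parts tray and put it, flange down, on the upright shaft of the blue gearmotor; turn it gently on the shaft until its keyway finds the brass key and it drops, and see that it is fully home and level on the shoulder. Do not force or drop it on the shaft (never more than 40 N between them), let go of it at the end, and leave the other things on the bench and in the tray where they are.

Things in the scene. Friction and masses are not known exactly. Their poses are not given: they have to be found in the camera images.
- hub: Loose aluminium drive hub, 240 to 390 g, flange down in the tray: round flange 80 mm diameter, 8 mm thick, and on it an octagonal boss 44 mm across flats, the whole 38 mm high. Origin: centre of the flange's underside, z up. Through bore octagonal, 24 mm across flats. Pairs of boss flats face +-x, +-y and both diagonals: fingers closing along any of these lines lie on flats.
- hub_keyway (a point): On the hub's top face (38 mm above the underside), 15 mm from its axis in its own +x: the middle of the single keyway, 8 mm wide, cut straight through the whole height, open to the bore and reaching out to 18.5 mm from the axis. A yellow paint stripe on boss and flange marks it.
- hub_boss (a point): On the hub's axis 31 mm above the flange's underside: a good TCP height to grasp the boss (the fingertips then end 4 mm above the flange).
- gearmotor: Fixed blue gearbox 150 x 120 mm, top 82 mm high, on a 190 x 140 mm foot plate, with a grey motor lying from it to its own +x (75 to 242 mm from the shaft axis, up to 100 mm high). Origin: on the table under the axis of its upright steel shaft, z up. The shaft stands still (its gears hold it), at an angle these axes do not show.
- shaft_seat (a point): On the shaft axis, at the top face of the 54 mm diameter shoulder, 95 mm above the table: where the hub's origin belongs when home. Same axes as the gearmotor. The brass key, 6 mm wide, fills the lowest 12 mm of the shaft (95 to 107 mm high) and reaches 17 mm from the axis; seen from above it points somewhere 0.25 to 2.2 rad clockwise of the gearmotor's +x; the angle is not given.
- shaft_top (a point): Centre of the shaft's upper end, 140 mm above the table. The shaft is 22 mm diameter, plain above the key, its last 5 mm tapered to 13 mm diameter. A hub out of line with the key rests on the key's top, 12 mm above the shoulder, and turns there; with its keyway within about 3 deg of the key it goes down to the shoulder.
- tray: Fixed steel parts tray, 170 x 290 mm, walls 16 mm high and 4 mm thick, floor 4 mm thick. Origin: centre of its underside.
- spacer: Bystander in the tray: brass ring 48 mm diameter, 12 mm high. Origin: centre of the underside.
- bolt: Bystander in the tray: bolt standing on its head, 20 mm diameter, 37 mm high. Origin: centre of the underside.
- wrench: Bystander: steel wrench 190 mm long, lying on the table.
- screwdriver: Bystander: screwdriver with a red handle, 200 mm long, lying on the table.
- mallet: Bystander: wooden mallet lying on the table, head 72 mm diameter and 120 mm long along its y, handle 170 mm towards its -x.
- grease_tin: Bystander: tin with a red label, 66 mm diameter, 70 mm high.
- battery: Bystander: black and orange battery pack, 75 x 115 x 68 mm.
Things that resemble listed ones, but are neither listed nor needed, are in the scene too. Leave any red look-alike of the hub alone.

How it is judged:
On the way, in this order (a step that is already met when the one before it is completed fails the run):
1. the hub is on the shaft, flange down: the shaft's end is inside its bore (z of hub in the frame of shaft_seat between 0.005 and 0.034 m and horizontal distance between hub and shaft_seat below 0.004 m and angle between hub's own z axis and vertical below 0.06 rad), for 0.2 s.
2. the keyway is over the key: the hub has dropped past the key's top (z of hub in the frame of shaft_seat below 0.008 m and horizontal distance between hub and shaft_seat below 0.003 m), for 0.1 s.
At the end, for the whole second after the job is handed in: The hub is home on the shoulder with the key in its keyway: its underside within 2.5 mm of the shoulder, within 3 mm of the shaft axis, level within 0.05 rad, at rest and released (z of hub in the frame of shaft_seat between -0.003 and 0.0025 m and horizontal distance between hub and shaft_seat below 0.003 m and angle between hub's own z axis and vertical below 0.05 rad and linear speed of hub below 0.02 m/s and angular speed of hub below 0.2 rad/s); the robot touches nothing.
It fails at once if the hub is forced or dropped on the gearmotor (contact over 40 N) (contact force between hub and gearmotor above 40 N).
It fails at once if another thing on the bench or in the tray is moved more than 20 mm (distance of any of spacer, bolt, wrench, screwdriver, mallet, grease_tin, battery from where it was at the start of the episode above 0.02 m).
It also fails if it takes over 72 s, if anything falls off the work surface, if the arm or the gripper's body presses on something with over 40 N, if the wrist force passes 120 N, or if a joint passes its speed limit or range.

### The arm

A 6-joint arm with a two-finger parallel gripper is mounted at the origin on the work surface. World frame = base frame: x ahead of the robot, y to its left, z up, the work surface at z = 0. Lengths are in m, angles in rad, forces in N, time in s.
With the tool pointing down it reaches from about 0.35 to 0.85 m from the base axis. Payload 8.1 kg.
Tool frame: the origin (TCP) lies between the finger pads, 19 mm behind the fingertips; this is the grasp point; z points along the fingers, y is the line along which they close (so a half turn about z gives the same grasp; the last joint's range is limited). The gripper opens to 93 mm and grips with 3 to 60 N. Pads are 15 mm wide; open, the fingers measure 128 mm over their backs; the gripper's body (75 mm by 188 mm) begins 65 mm behind the grasp point.
Start: joints at [1.258, 0.13, 1.488, -0, 1.523, -0.085], TCP at [0.135, 0.585, 0.237] pointing down, gripper open.
Joint ranges: [-2.96, 2.96], [-0.89, 2.26], [0.02, 2.5], [-1.34, 4.48], [0, 2.73], [-2.66, 2.66]. Speed limits (rad/s): [2.39, 2.39, 2.79, 3.14, 3.14, 3.14].

### API

Orientations are given as a rotation vector (axis times angle).
In Python, from plant import read_state, read_camera, close_job gives the robot as it stands. The module is installed in compiled form; this text tells all that it offers.
- The arm moves only by the tool move_arm, never from a script. Its argument "plan" is a list of rows, each a list of 7 numbers: the turn, a rotation vector about the tool's x, y, z in units of 6 degrees (1.0 is 6 degrees), then the shift along the tool's x, y, z in units of 25 mm (1.0 is 25 mm), then the finger opening in mm, from 0 to 93. A call has exactly 10 rows; each row shifts and turns the commanded pose from where the row before left it, along the tool's axes as they then stand; what a row does not reach is not made up. A row lasts 1/10 s, in which the tool goes at most 50 mm and 8.59 degrees, less where a joint would pass 70% of its speed; a pose out of reach is approached as far as the arm can. A call is refused whole if a number of a shift passes 1 or a number of a turn 1, either way. A call with a gripper value outside its range is refused whole. The fingers move at their own pace and stop on an object; "force" is the grip in N (left out, the last holds). Time passes only in rows, so rows that do not move let the fingers close, or fill a call up. It gives the time, the measured TCP pose, the force, the opening and the grip force at its end, in the units of the state.
- read_state(): the state, without advancing time (a new reading comes with each control period).
- read_camera(name): name is "scene" or "top" or "wrist"; returns a dict with "frame" (384x512x3 uint8, red, green, blue), "z_map" (384x512 float32, m along the optical axis (not along the pixel's ray), 0 where there is no reading), "fx", "fy", "cx", "cy" (pixels), "rvec" (rotation vector, rad) and "tvec" (3), from world to camera coordinates, as OpenCV has them. Camera axes: x right, y down, z forward; pixel columns grow to the right and rows downward; lengths in m; the calibration is good to about 2 mm. A picture is of the moment at which its call begins.
- close_job(): hands the job in; it is judged then, once.
The state is a dict: "t": time; "q": joint angles; "dq": joint speeds; "joint_torque": joint torques, N m; "tool_pos": TCP position; "orientation": TCP orientation; "force": force on the tool from outside, world axes, zero at the start; "wrist_torque": the same for the moment, N m; "opening": finger opening in m; "gripper_force": force on a finger pad.
Only numpy, scipy, OpenCV 4.12 (cv2) and the standard library are available. Lean on these libraries where they do the work, as an engineer would, in place of code of your own. Each camera call takes 0.05 s, during which the arm holds its last target. There are 200 camera calls.

## Working session

There is one attempt and no reset: what is moved stays moved. The work goes in short steps, Python scripts to look and compute and a tool call to move; the robot and the scene stay as the last step left them, time stands still between calls to the robot, and variables do not carry over. Pictures are saved under pics/ and viewed, at most 10 in all, crops included, and the job is handed in when it is done.

Besides the shell and the picture viewer there is one more tool, called after "Call:" as a command line: name --pt "numbers of a row" for each row, then --argument value for the rest. move_arm: Moves the arm, as the interface text tells. Its arguments: {"type":"object","properties":{"plan":{"type":"array","items":{"type":"array","items":{"type":"number"}}},"force":{"type":"number"}},"required":["plan"]}

```bash
mkdir -p pics
cat > h.py <<'E'
import numpy as np, cv2
from plant import read_state, read_camera
def cam(n):
    c=read_camera(n); c['R']=cv2.Rodrigues(np.array(c['rvec'],float))[0]; c['t']=np.array(c['tvec'],float).ravel(); return c
def cloud(c):
    z=c['z_map']; v,u=np.mgrid[:z.shape[0],:z.shape[1]]
    P=np.stack([(u-c['cx'])/c['fx']*z,(v-c['cy'])/c['fy']*z,z],-1)
    W=(P-c['t'])@c['R']; W[z==0]=np.nan; return W
def ray(c,u,v,h):
    d=np.array([(u-c['cx'])/c['fx'],(v-c['cy'])/c['fy'],1])@c['R']; o=-c['t']@c['R']
    return o+d*(h-o[2])/d[2]
def proj(c,p):
    q=c['R']@np.array(p)+c['t']; return c['fx']*q[0]/q[2]+c['cx'],c['fy']*q[1]/q[2]+c['cy']
def save(c,n): cv2.imwrite('pics/'+n,c['frame'][:,:,::-1])
E
python3 - <<'E'
from h import *
s=read_state();print(s['t'],s['tool_pos'],s['orientation'],s['opening'])
a,b=cam('top'),cam('scene')
print(-a['t']@a['R'],-b['t']@b['R'],a['fx'])
print(a['R'])
cv2.imwrite('pics/top.png',cv2.resize(a['frame'],(800,600))[:,:,::-1]); cv2.imwrite('pics/scene.png',b['frame'][:,:,::-1])
E
```

```text
0.0 [0.13531085 0.58399915 0.23639766] [-3.57048486e-01 -3.12083979e+00  2.80324439e-03] 0.09273062336187665
[ 0.26183872 -0.03214227  1.59886148] [ 0.96109315 -0.84066198  0.98472358] 472.51818488091504
[[-0.00188762 -0.99992675 -0.01195555]
 [-0.98181529  0.00412269 -0.18979393]
 [ 0.18982932  0.01137988 -0.98175115]]
```

View pics/top.png

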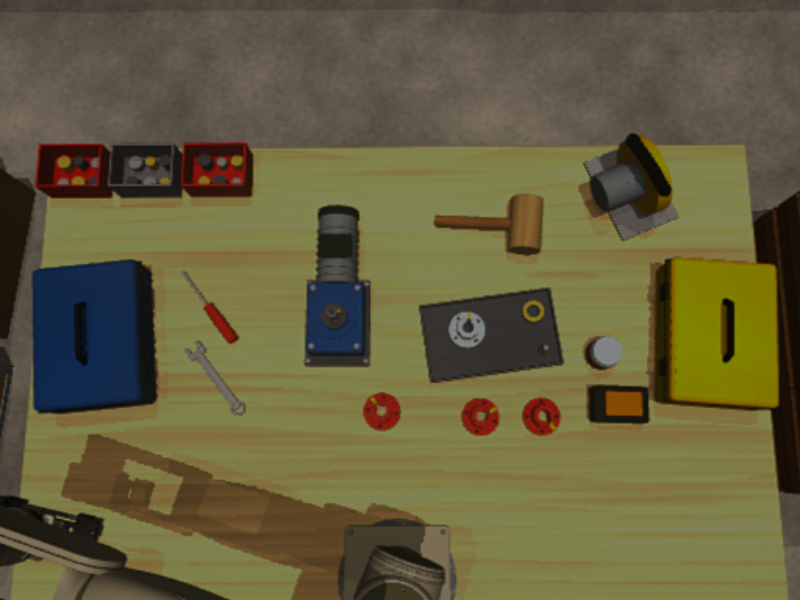

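View pics/scene.png

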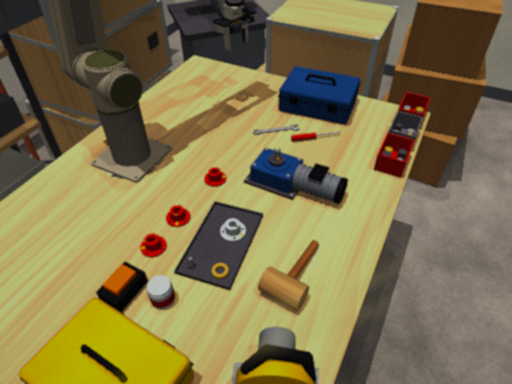

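The top view shows the hub in the tray at about (467,329) px of the 800x600 picture, its yellow stripe pointing up. The gearmotor shaft is at (334,316), with the motor towards world +x. The red look-alikes are near the bottom at y≈412. Next I measure these.

```bash
cat > m.py <<'E'
from h import *
def hubpose(c,W,zt,xy,r=.06):
    """hub: light grey pixels near xy at boss-top height zt; keyway from yellow"""
    near=np.hypot(W[...,0]-xy[0],W[...,1]-xy[1])<r
    hsv=cv2.cvtColor(c['frame'],cv2.COLOR_RGB2HSV)
    top=near&(abs(W[...,2]-zt)<.004)
    fl=near&(abs(W[...,2]-(zt-.030))<.004)
    ye=near&(hsv[...,0]>20)&(hsv[...,0]<38)&(hsv[...,1]>110)&(W[...,2]>zt-.034)
    out={}
    for n,m in(('top',top),('fl',fl)):
        if m.sum()>5:
            p=W[m][:,:2].astype(np.float32); out[n]=(cv2.minEnclosingCircle(p),m.sum(),np.median(W[m][:,2]))
    if ye.sum(): out['yellow']=(W[ye].mean(0),ye.sum())
    return out
E
python3 - <<'E'
from m import *
c=cam('top');W=cloud(c)
k=512/800
g=ray(c,467*k,329*k,.042);print('hub0',g)
print(hubpose(c,W,.042,g[:2]))
s=ray(c,334*k,316*k,.14);print('shaft0',s)
n=np.hypot(W[...,0]-s[0],W[...,1]-s[1])<.05
for lo,hi in((.12,.16),(.135,.16),(.09,.101)):
    m=n&(W[...,2]>lo)&(W[...,2]<hi); print(lo,m.sum(),W[m].mean(0) if m.any() else 0,cv2.minEnclosingCircle(W[m][:,:2].astype(np.float32)) if m.any() else 0)
n=np.hypot(W[...,0]-s[0],W[...,1]-s[1])<.13
m=n&(abs(W[...,2]-.082)<.004);print('box',cv2.minAreaRect(W[m][:,:2].astype(np.float32)))
hsv=cv2.cvtColor(c['frame'],cv2.COLOR_RGB2HSV)
E
```

```text
hub0 [ 0.51430654 -0.15123819  0.042     ]
{'top': (((0.5187943577766418, -0.15152615308761597), 0.02294754795730114), np.int64(83), np.float64(0.041834825304977646)), 'fl': (((0.5143320560455322, -0.1520984023809433), 0.05959705635905266), np.int64(246), np.float64(0.01115867646628223)), 'yellow': (array([ 0.54900721, -0.15559027,  0.02004528]), np.int64(8))}
shaft0 [0.52589872 0.12286016 0.14      ]
0.12 30 [0.53430328 0.12877939 0.13569757] ((0.5360637903213501, 0.1293550729751587), 0.011530367657542229)
0.135 17 [0.53503381 0.12943227 0.13863267] ((0.5360392928123474, 0.12958113849163055), 0.010403379797935486)
0.09 161 [0.53456658 0.12919787 0.09507439] ((0.5314329862594604, 0.1225714385509491), 0.03545333072543144)
box ((0.5579794645309448, 0.1290394365787506), (0.19221477210521698, 0.11822902411222458), 1.4802560806274414)
```

```bash
cat >> h.py <<'E'
def tool():
    s=read_state(); return s,np.array(s['tool_pos']),cv2.Rodrigues(np.array(s['orientation'],float))[0]
def go(p,yaw=None):
    """print move in tool units to world TCP p / tool-y yaw"""
    s,t,R=tool(); print('t',s['t'],'pos',t.round(4),'yaw_y',np.arctan2(R[1,1],R[0,1]).round(4),'R tilt',R[:2,2].round(4),'q6',s['q'][5])
    print('shift units',((np.array(p)-t)@R/.025).round(3))
    if yaw is not None:
        d=yaw-np.arctan2(R[1,1],R[0,1]); print('turn z units (before shift axes change)',round(-np.degrees(d)/6,3))
E
python3 - <<'E'
from h import *
s,t,R=tool();w=cam('wrist')
print('cam pos in tool',(-w['t']@w['R']-t)@R,'cam axis in tool',w['R'][2]@R,w['fx'])
go([.535,.13,.30])
E
```

```text
cam pos in tool [ 0.07308033  0.00045569 -0.14861053] cam axis in tool [-2.61147041e-01  1.54067254e-04  9.65299021e-01] 296.91079084050034
t 0.2 pos [0.1354 0.5842 0.2368] yaw_y 1.343 R tilt [-0.0004 -0.0011] q6 -0.08538339881058858
shift units [-19.675 -14.09   -2.515]
```

Call:
move_arm --pt "0 0 0 -0.8 -0.59 0 93" --pt "0 0 0 -0.8 -0.59 0 93" --pt "0 0 0 -0.8 -0.59 0 93" --pt "0 0 0 -0.8 -0.59 0 93" --pt "0 0 0 -0.8 -0.59 0 93" --pt "0 0 0 -0.8 -0.59 0 93" --pt "0 0 0 -0.8 -0.59 0 93" --pt "0 0 0 -0.8 -0.59 0 93" --pt "0 0 0 -0.8 -0.59 0 93" --pt "0 0 0 -0.8 -0.59 0 93"

```text
t: 1.2
tool_pos: [0.2975, 0.3947, 0.2373]
orientation: [-0.357, -3.121, 0.0]
force: [0.1, 0.5, 0.2]
opening: 0.0931
gripper_force: 0.0
```

Call:
move_arm --pt "0 0 0 -0.8 -0.59 0 93" --pt "0 0 0 -0.8 -0.59 0 93" --pt "0 0 0 -0.8 -0.59 0 93" --pt "0 0 0 -0.8 -0.59 0 93" --pt "0 0 0 -0.8 -0.59 0 93" --pt "0 0 0 -0.8 -0.59 0 93" --pt "0 0 0 -0.8 -0.59 0 93" --pt "0 0 0 -0.8 -0.59 0 93" --pt "0 0 0 -0.8 -0.59 0 93" --pt "0 0 0 -0.8 -0.59 0 93"

```text
t: 2.2
tool_pos: [0.459, 0.2059, 0.2373]
orientation: [-0.357, -3.121, 0.0]
force: [-0.1, 0.1, 1.0]
opening: 0.0933
gripper_force: 0.0
```

Call:
move_arm --pt "0 0 0 -0.8 -0.59 0 93" --pt "0 0 0 -0.8 -0.59 0 93" --pt "0 0 0 -0.8 -0.59 0 93" --pt "0 0 0 -0.8 -0.59 0 93" --pt "0 0 0 -0.8 -0.59 0 93" --pt "0 0 0 -0.8 -0.59 0 93" --pt "0 0 0 -0.8 -0.59 0 93" --pt "0 0 0 -0.8 -0.59 0 93" --pt "0 0 0 0 0 0 93" --pt "0 0 0 0 0 0 93"

```text
t: 3.2
tool_pos: [0.5875, 0.0555, 0.237]
orientation: [-0.359, -3.12, -0.0]
force: [-0.4, 0.6, -0.4]
opening: 0.0931
gripper_force: 0.0
```

Run:
```python
from h import *
go([.518,-.152,.15])
c=cam('wrist');W=cloud(c)
u,v=proj(c,[.535,.1295,.095]);print(u,v)
np.savez('pics/w1.npz',**c)
f=c['frame'];u,v=int(u),int(v);cr=f[max(0,v-75):v+60,max(0,u-80):u+80];print(max(0,v-75),max(0,u-80),cr.shape)
cv2.imwrite('pics/key.png',cv2.resize(cr,None,fx=4,fy=4,interpolation=cv2.INTER_CUBIC)[:,:,::-1])
n=np.hypot(W[...,0]-.535,W[...,1]-.1295)<.05
for lo,hi in((.137,.145),(.104,.110),(.092,.098)):
    m=n&(W[...,2]>lo)&(W[...,2]<hi); print(lo,m.sum(),W[m].mean(0) if m.any() else 0,cv2.minEnclosingCircle(W[m][:,:2].astype(np.float32)) if m.any() else 0)
```

```text
t 3.2 pos [0.5875 0.0555 0.237 ] yaw_y 1.3419 R tilt [-0.001   0.0003] q6 -1.3347391630095429
shift units [ 0.822 -8.716  3.479]
319.13645839483746 117.03138168553647
42 239 (135, 160, 3)
0.137 299 [0.53613813 0.12844373 0.13903761] ((0.5362465977668762, 0.1292254775762558), 0.010849017649888992)
0.104 76 [0.54101208 0.11924141 0.10785953] ((0.5372592806816101, 0.12236382067203522), 0.012240014970302582)
0.092 2010 [0.53517609 0.12887957 0.09631782] ((0.5364580750465393, 0.12988780438899994), 0.02731321193277836)
```

View pics/key.png

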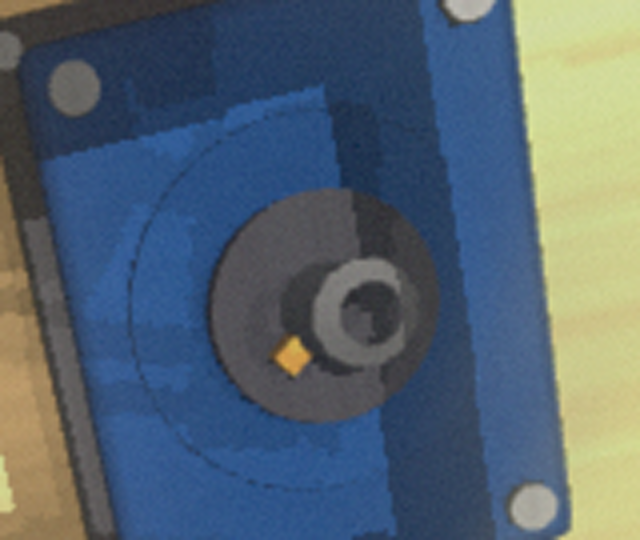

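The picture shows the brass key at crop (292,356), next to the shaft (ring at (370,310)) on the dark shoulder disc. I'll compute its angle and get the move to a point over the hub.

```bash
cat > k.py <<'E'
from h import *
c=dict(np.load('pics/w1.npz'));W=cloud(c)
hsv=cv2.cvtColor(c['frame'],cv2.COLOR_RGB2HSV)
n=np.hypot(W[...,0]-.5363,W[...,1]-.1295)<.028
m=n&(hsv[...,0]>12)&(hsv[...,0]<30)&(hsv[...,1]>120)&(W[...,2]<.115)
v,u=np.nonzero(m);print(m.sum(),W[m].mean(0),W[m].min(0),W[m].max(0))
p=ray(c,u.mean(),v.mean(),.107)
# shoulder circle: ellipse fit by plane cast of mask
sh=n&(abs(W[...,2]-.095)<.004);
cn=max(cv2.findContours(sh.astype(np.uint8),0,1)[0],key=len)[:,0]
q=np.array([ray(c,a,b,.095)[:2] for a,b in cn],np.float32)
print('shoulder',cv2.fitEllipse(q)); print('key pt',p)
t=n&(W[...,2]>.137);v,u=np.nonzero(t);q=np.array([ray(c,a,b,.14)[:2] for a,b in zip(u,v)],np.float32);print('top',cv2.minEnclosingCircle(q))
d=p[:2]-[.5363,.1295];print('key angle',np.arctan2(d[1],d[0]),np.hypot(*d))
E
python3 k.py
python3 -c "
from h import *
go([.53,-.152,.2],1.44)"
```

```text
60 [0.54435824 0.11814571 0.10731499] [0.54062635 0.11444839 0.09950736] [0.5484494  0.12200271 0.10983669]
shoulder ((0.5364939570426941, 0.12980151176452637), (0.05327863246202469, 0.0538533553481102), 160.12181091308594)
key pt [0.54439107 0.11820544 0.107     ]
top ((0.5361236333847046, 0.12871897220611572), 0.010813325643539429)
key angle -0.9491688003431529 0.013893611711595203
t 3.25 pos [0.5873 0.0561 0.2371] yaw_y 1.3428 R tilt [-0.0009  0.0004] q6 -1.3347395264544135
shift units [ 0.35  -8.626  1.482]
turn z units (before shift axes change) -0.928
```

Call:
move_arm --pt "0 0 -0.1 0.03 -0.9 0.1 93" --pt "0 0 -0.1 0.03 -0.9 0.1 93" --pt "0 0 -0.1 0.03 -0.9 0.1 93" --pt "0 0 -0.1 0.03 -0.9 0.1 93" --pt "0 0 -0.1 0.03 -0.9 0.1 93" --pt "0 0 -0.1 0.03 -0.9 0.1 93" --pt "0 0 -0.1 0.03 -0.9 0.1 93" --pt "0 0 -0.1 0.03 -0.9 0.1 93" --pt "0 0 -0.1 0.03 -0.9 0.1 93" --pt "0 0 0 0 0 0 93"

```text
t: 4.25
tool_pos: [0.5428, -0.143, 0.2146]
orientation: [-0.211, -3.134, 0.001]
force: [-0.9, -0.3, 0.4]
opening: 0.0929
gripper_force: 0.0
```

Call:
move_arm --pt "0 0 0 0 0 0 93" --pt "0 0 0 0 0 0 93" --pt "0 0 0 0 0 0 93" --pt "0 0 0 0 0 0 93" --pt "0 0 0 0 0 0 93" --pt "0 0 0 0 0 0 93" --pt "0 0 0 0 0 0 93" --pt "0 0 0 0 0 0 93" --pt "0 0 0 0 0 0 93" --pt "0 0 0 0 0 0 93"

```text
t: 5.25
tool_pos: [0.5437, -0.142, 0.2149]
orientation: [-0.21, -3.135, -0.0]
force: [1.0, 0.0, 1.1]
opening: 0.0929
gripper_force: 0.0
```

```bash
cat > hub.py <<'E'
from m import *
import sys
c=cam('wrist');W=cloud(c);np.savez('pics/w2.npz',**c)
xy=[.518,-.152]
n=np.hypot(W[...,0]-xy[0],W[...,1]-xy[1])<.055
zt=np.median(W[n&(W[...,2]>.035)][:,2]);print('ztop',zt)
hsv=cv2.cvtColor(c['frame'],cv2.COLOR_RGB2HSV)
def circ(z,mz):
    m=n&(abs(W[...,2]-mz)<.004); cn=max(cv2.findContours(m.astype(np.uint8),0,1)[0],key=len)
    cn=cv2.convexHull(cn)[:,0]; q=np.array([ray(c,a,b,z)[:2] for a,b in cn],np.float32)
    return m,cv2.minEnclosingCircle(q),cv2.fitEllipse(q)
mt,ct,et=circ(.042,zt);print('top',ct,et)
mf,cf,ef=circ(.012,zt-.03);print('flange',cf,ef)
o=np.array(ef[0])
ye=n&(hsv[...,0]>20)&(hsv[...,0]<38)&(hsv[...,1]>110)
for nm,m,z in(('top',ye&mt,.042),('fl',ye&mf,.012)):
    v,u=np.nonzero(m)
    if len(u): p=ray(c,u.mean(),v.mean(),z); d=p[:2]-o; print(nm,len(u),p,np.arctan2(d[1],d[0]),np.hypot(*d))
go([*o,.15])
u,v=map(int,proj(c,[*o,.03]));y0,x0=max(0,v-70),max(0,u-80);print(x0,y0)
cv2.imwrite('pics/hub.png',cv2.resize(c['frame'][y0:v+70,x0:u+80],None,fx=4,fy=4)[:,:,::-1])
E
python3 hub.py
```

```text
ztop 0.30018638668065956
top ((0.6794508695602417, -0.21295571327209473), 0.26139333844184875) ((0.6997727751731873, -0.23669511079788208), (0.204896479845047, 0.5670089721679688), 173.18968200683594)
flange ((0.7332683205604553, -0.34997087717056274), 0.028888726606965065) ((0.728897750377655, -0.35055485367774963), (0.01938053034245968, 0.06328210234642029), 75.53569030761719)
top 398 [ 0.66110832 -0.39878668  0.042     ] -2.5231936665116446 0.08319685258973598
t 5.3 pos [ 0.5437 -0.142   0.2149] yaw_y 1.4371 R tilt [0. 0.] q6 -1.7839064919120613
shift units [-8.453 -7.28   2.598]
39 261
```

View pics/hub.png

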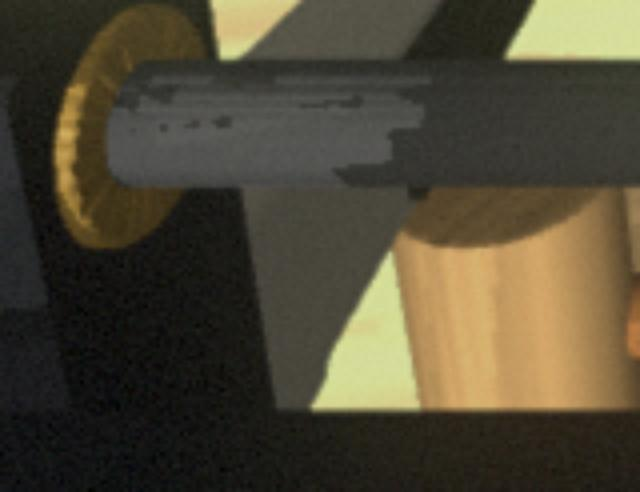

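The crop shows gripper fingers and the spacer, so the mask picked up the gripper. I'll fix the heights instead, using the saved frame.

```bash
sed -i 's/^zt=.*/n\&=abs(W[...,2]-.02)<.04;zt=.042/' hub.py; sed "s/^c=cam.*/c=dict(np.load('pics\/w2.npz'));W=cloud(c)/" hub.py > hub2.py; python3 hub2.py; python3 -c "
import numpy as np,cv2;cv2.imwrite('pics/hubf.png',np.load('pics/w2.npz')['frame'][:,:,::-1])"
```

```text
top ((0.5196513533592224, -0.15201148390769958), 0.02381426841020584) ((0.5195764303207397, -0.15226314961910248), (0.04623869061470032, 0.04771989956498146), 76.96385192871094)
flange ((0.5192660093307495, -0.1518825739622116), 0.039882488548755646) ((0.5192084312438965, -0.15194253623485565), (0.0790378674864769, 0.07924363017082214), 32.535919189453125)
top 22 [ 0.53989393 -0.15501183  0.042     ] -0.1473041470647763 0.020911965907279718
fl 35 [ 0.55309535 -0.15666175  0.012     ] -0.138373597222789 0.034213949380726076
t 5.3 pos [ 0.5437 -0.142   0.2149] yaw_y 1.4371 R tilt [0. 0.] q6 -1.7839064919120613
shift units [ 0.918 -0.524  2.598]
164 87
```

View pics/hubf.png

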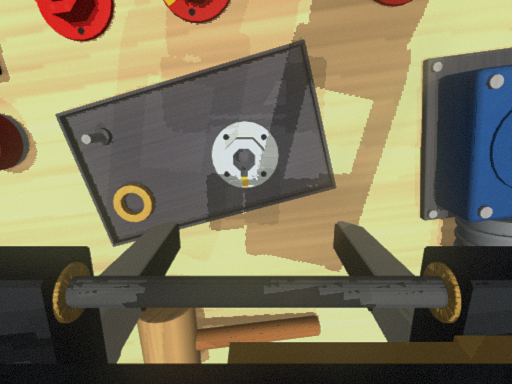

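The wrist view shows the hub at (245,155) with the yellow keyway mark at (245,181). The hub is at (0.5193, -0.1520) with yaw -0.14, so the fingers are already aligned. Descending to grasp.

Call:
move_arm --pt "0 0 0.06 0.46 -0.26 0.5 93" --pt "0 0 0 0.46 -0.26 0.7 93" --pt "0 0 0 0 0 0.8 93" --pt "0 0 0 0 0 1 93" --pt "0 0 0 0 0 1 93" --pt "0 0 0 0 0 1 93" --pt "0 0 0 0 0 0.9 93" --pt "0 0 0 0 0 0.7 93" --pt "0 0 0 0 0 0.4 93" --pt "0 0 0 0 0 0 93"

```text
t: 6.3
tool_pos: [0.518, -0.1513, 0.0384]
orientation: [-0.219, -3.131, -0.001]
force: [-1.2, 0.4, 0.1]
opening: 0.0927
gripper_force: 0.0
```

```bash
python3 -c "
from h import *
go([.5193,-.152,.035],1.431)"
```

```text
t 6.3 pos [ 0.518  -0.1513  0.0384] yaw_y 1.4309 R tilt [-0.0027  0.0011] q6 -1.810075388095914
shift units [-0.057 -0.021  0.137]
turn z units (before shift axes change) -0.001
```

Call:
move_arm --pt "0 0 0 -0.05 -0.02 0.04 93" --pt "0 0 0 0 0 0 75" --pt "0 0 0 0 0 0 60" --pt "0 0 0 0 0 0 46" --pt "0 0 0 0 0 0 35" --pt "0 0 0 0 0 0 35" --pt "0 0 0 0 0 0 35" --pt "0 0 0 0 0 0 35" --pt "0 0 0 0 0 0 35" --pt "0 0 0 0 0 0 35" --force 25

```text
t: 7.3
tool_pos: [0.5203, -0.1524, 0.039]
orientation: [-0.22, -3.134, 0.0]
force: [-0.6, -0.4, 0.7]
opening: 0.044
gripper_force: 25.0
```

Call:
move_arm --pt "0 0 0 0 0 0 35" --pt "0 0 0 0 0 -0.2 35" --pt "0 0 0 0 0 -0.5 35" --pt "0 0 0 0 0 -0.8 35" --pt "0 0 0 0 0 -0.9 35" --pt "0 0 0 0 0 -0.9 35" --pt "0 0 0 0 0 -0.9 35" --pt "0 0 0 0 0 -0.9 35" --pt "0 0 0 0 0 -0.9 35" --pt "0 0 0 0 0 -0.3 35"

```text
t: 8.3
tool_pos: [0.5216, -0.1529, 0.2002]
orientation: [0.219, 3.129, -0.002]
force: [0.2, -0.3, -2.7]
opening: 0.0437
gripper_force: 25.0
```

```bash
python3 -c "
from h import *
go([.5363,.1295,.222])
s=read_state();print(s['opening'],s['gripper_force'],s['force'])"
```

```text
t 8.3 pos [ 0.5216 -0.1529  0.2002] yaw_y 1.431 R tilt [ 0.0044 -0.0017] q6 -1.8104657048802526
shift units [ 0.987 11.265 -0.891]
0.04371164762596009 24.991103410720825 [ 0.16438128 -0.28888379 -2.67509675]
```

Call:
move_arm --pt "0 0 0 0 0.5 0 35" --pt "0 0 0 0.1 1 0 35" --pt "0 0 0 0.1 1 0 35" --pt "0 0 0 0.1 1 0 35" --pt "0 0 0 0.1 1 0 35" --pt "0 0 0 0.1 1 0 35" --pt "0 0 0 0.1 1 0 35" --pt "0 0 0 0.1 1 0 35" --pt "0 0 0 0.1 1 0 35" --pt "0 0 0 0.1 1 0 35"

```text
t: 9.3
tool_pos: [0.5298, 0.0878, 0.1946]
orientation: [-0.219, -3.131, 0.0]
force: [-0.6, 0.6, -2.8]
opening: 0.0437
gripper_force: 25.0
```

Call:
move_arm --pt "0 0 0 0 0.9 0 35" --pt "0 0 0 0 0.5 0 35" --pt "0 0 0 0 0.3 0 35" --pt "0 0 0.9 0 0 0 35" --pt "0 0 1 0 0 0 35" --pt "0 0 1 0 0 0 35" --pt "0 0 1 0 0 0 35" --pt "0 0 1 0 0 0 35" --pt "0 0 0.9 0 0 0 35" --pt "0 0 0 0 0 0 35"

```text
t: 10.3
tool_pos: [0.5368, 0.1275, 0.1958]
orientation: [-1.15, -2.923, 0.001]
force: [0.0, 0.1, -3.1]
opening: 0.0439
gripper_force: 25.0
```

```bash
cat > held.py <<'E'
from h import *
s,t,R=tool();c=cam('wrist');W=cloud(c);np.savez('pics/w3.npz',**c)
hz=t[2]-.035
print('hub z',hz)
hsv=cv2.cvtColor(c['frame'],cv2.COLOR_RGB2HSV)
n=np.hypot(W[...,0]-t[0],W[...,1]-t[1])<.046
m=n&(abs(W[...,2]-hz-.006)<.006); print(m.sum(),np.median(W[m][:,2]))
z=hz+.008
cn=cv2.convexHull(np.argwhere(m)[:,::-1].astype(np.int32))[:,0]
q=np.array([ray(c,a,b,z)[:2] for a,b in cn],np.float32)
print('flange',cv2.minEnclosingCircle(q),cv2.fitEllipse(q))
ye=m&(hsv[...,0]>20)&(hsv[...,0]<38)&(hsv[...,1]>110)
v,u=np.nonzero(ye)
if len(u):
    p=ray(c,u.mean(),v.mean(),z);d=p[:2]-cv2.minEnclosingCircle(q)[0];print('key',len(u),np.arctan2(d[1],d[0]),np.hypot(*d))
go([.5363,.1295,.18]); print('axis xy in tool from tcp mm')
cv2.imwrite('pics/held.png',c['frame'][:,:,::-1])
E
python3 held.py
```

```text
hub z 0.16084790202277222
4367 0.17020497327336515
flange ((0.535502552986145, 0.12844541668891907), 0.040193162858486176) ((0.5357235670089722, 0.12845683097839355), (0.0789705216884613, 0.08023597300052643), 44.40913391113281)
t 10.35 pos [0.5368 0.1275 0.1959] yaw_y 0.825 R tilt [-0.0008 -0.0003] q6 -0.6844687321209241
shift units [0.068 0.044 0.637]
axis xy in tool from tcp mm
```

View pics/held.png

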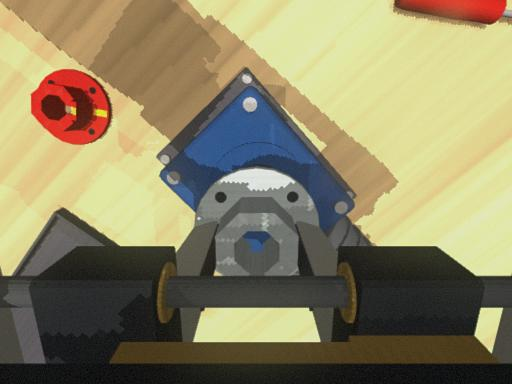

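The held view shows the hub level in the fingers, with its flange top arc around (258,175) and the bore open over the blue housing. The flange centre is within about 1.2 mm of the shaft axis. I'll lower it over the taper slowly.

Call:
move_arm --pt "0 0 0 0 0.05 0.1 35" --pt "0 0 0 0 0 0.2 35" --pt "0 0 0 0 0 0.2 35" --pt "0 0 0 0 0 0.2 35" --pt "0 0 0 0 0 0.1 35" --pt "0 0 0 0 0 0.08 35" --pt "0 0 0 0 0 0.06 35" --pt "0 0 0 0 0 0.06 35" --pt "0 0 0 0 0 0 35" --pt "0 0 0 0 0 0 35"

```text
t: 11.35
tool_pos: [0.538, 0.1289, 0.1716]
orientation: [1.146, 2.925, 0.0]
force: [-1.3, -1.0, -3.3]
opening: 0.0439
gripper_force: 25.0
```

```bash
python3 held.py
```

```text
hub z 0.13656367393766278
4452 0.14586657859665444
flange ((0.5367400050163269, 0.12994462251663208), 0.04020185396075249) ((0.5369566082954407, 0.12994229793548584), (0.0789695605635643, 0.08025028556585312), 45.32439422607422)
t 11.4 pos [0.538  0.1289 0.1716] yaw_y 0.8236 R tilt [0.0003 0.    ] q6 -0.6810701489714338
shift units [ 0.065 -0.03  -0.336]
axis xy in tool from tcp mm
```

Call:
move_arm --pt "0 0 0 0 -0.025 0.03 35" --pt "0 0 0 0 0 0.05 35" --pt "0 0 0 0 0 0.05 35" --pt "0 0 0 0 0 0.05 35" --pt "0 0 0 0 0 0.05 35" --pt "0 0 0 0 0 0.05 35" --pt "0 0 0 0 0 0.05 35" --pt "0 0 0 0 0 0.05 35" --pt "0 0 0 0 0 0 35" --pt "0 0 0 0 0 0 35"

```text
t: 12.4
tool_pos: [0.5375, 0.1285, 0.1619]
orientation: [-1.147, -2.925, 0.0]
force: [0.6, 0.1, -3.7]
opening: 0.0439
gripper_force: 25.0
```

```bash
python3 held.py; python3 -c "
from h import *
s=read_state();print(s['force'],s['wrist_torque'])"
```

```text
hub z 0.12691849474060463
4400 0.13624983665118906
flange ((0.5362111926078796, 0.12947241961956024), 0.04019594192504883) ((0.5364285707473755, 0.12947316467761993), (0.07896290719509125, 0.08023849874734879), 45.165863037109375)
t 12.45 pos [0.5375 0.1285 0.162 ] yaw_y 0.8236 R tilt [ 0. -0.] q6 -0.6817446554858609
shift units [ 0.063 -0.002 -0.721]
axis xy in tool from tcp mm
[-0.38042466 -0.32148013 -2.84299177] [-0.03306696 -0.02687009  0.01594002]
```

The shaft end is in the bore with no side force. Continuing down towards the key's top.

Call:
move_arm --pt "0 0 0 0 0 0.06 35" --pt "0 0 0 0 0 0.08 35" --pt "0 0 0 0 0 0.08 35" --pt "0 0 0 0 0 0.08 35" --pt "0 0 0 0 0 0.08 35" --pt "0 0 0 0 0 0.08 35" --pt "0 0 0 0 0 0.08 35" --pt "0 0 0 0 0 0.06 35" --pt "0 0 0 0 0 0.04 35" --pt "0 0 0 0 0 0 35"

```text
t: 13.45
tool_pos: [0.5374, 0.1285, 0.1458]
orientation: [-1.146, -2.925, 0.0]
force: [0.2, -0.3, -3.2]
opening: 0.0437
gripper_force: 25.0
```

```bash
python3 -c "
from h import *
s=read_state();print(s['tool_pos'],s['force'],s['wrist_torque'])"
```

```text
[0.5373709  0.12846403 0.14575027] [ 0.22074623 -0.30046141 -3.222735  ] [-0.03944844  0.08546507 -0.03313043]
```

Call:
move_arm --pt "0 0 0 0 0 0.04 35" --pt "0 0 0 0 0 0.03 35" --pt "0 0 0 0 0 0.03 35" --pt "0 0 0 0 0 0.02 35" --pt "0 0 0 0 0 0.02 35" --pt "0 0 0 0 0 0.02 35" --pt "0 0 0 0 0 0 35" --pt "0 0 0 0 0 0 35" --pt "0 0 0 0 0 0 35" --pt "0 0 0 0 0 0 35"

```text
t: 14.45
tool_pos: [0.5375, 0.1285, 0.1419]
orientation: [1.147, 2.925, 0.0]
force: [-0.1, -0.1, -3.7]
opening: 0.0438
gripper_force: 25.0
```

Call:
move_arm --pt "0 0 0 0 0 0.02 35" --pt "0 0 0 0 0 0.01 35" --pt "0 0 0 0 0 0.01 35" --pt "0 0 0 0 0 0 35" --pt "0 0 0 0 0 0 35" --pt "0 0 0 0 0 0 35" --pt "0 0 0 0 0 0 35" --pt "0 0 0 0 0 0 35" --pt "0 0 0 0 0 0 35" --pt "0 0 0 0 0 0 35"

```text
t: 15.45
tool_pos: [0.5377, 0.1285, 0.1412]
orientation: [1.146, 2.925, 0.0]
force: [-2.2, 0.2, 4.5]
opening: 0.0438
gripper_force: 25.0
```

Contact on the key's top is about 8 N, at TCP z 0.1412. Now turning clockwise towards the key.

Call:
move_arm --pt "0 0 0.2 0 0 0 35" --pt "0 0 0.2 0 0 0 35" --pt "0 0 0.2 0 0 0 35" --pt "0 0 0.2 0 0 0 35" --pt "0 0 0.2 0 0 0 35" --pt "0 0 0.2 0 0 0 35" --pt "0 0 0.2 0 0 0 35" --pt "0 0 0 0 0 0 35" --pt "0 0 0 0 0 0 35" --pt "0 0 0 0 0 0 35"

```text
t: 16.45
tool_pos: [0.5371, 0.1283, 0.1405]
orientation: [-1.357, -2.832, 0.001]
force: [0.7, 0.1, -3.8]
opening: 0.0437
gripper_force: 25.0
```

```bash
python3 -c "
from h import *
go([.5363,.1295,.14])
s=read_state();print(s['tool_pos'],s['force'],s['wrist_torque'])"
```

```text
t 16.45 pos [0.5371 0.1283 0.1405] yaw_y 0.6772 R tilt [-0.001  -0.0003] q6 -0.5353759395336297
shift units [0.057 0.005 0.02 ]
[0.53709061 0.12831487 0.14050554] [ 0.67393832  0.1360036  -3.8171845 ] [-0.02511742  0.02593723 -0.0308123 ]
```

Contact has gone and the TCP is below the key-top height, so the keyway is probably over the key. Probing down gently.

Call:
move_arm --pt "0 0 0 0 0 0.01 35" --pt "0 0 0 0 0 0.01 35" --pt "0 0 0 0 0 0.01 35" --pt "0 0 0 0 0 0.01 35" --pt "0 0 0 0 0 0 35" --pt "0 0 0 0 0 0 35" --pt "0 0 0 0 0 0 35" --pt "0 0 0 0 0 0 35" --pt "0 0 0 0 0 0 35" --pt "0 0 0 0 0 0 35"

```text
t: 17.45
tool_pos: [0.5374, 0.1285, 0.1399]
orientation: [-1.358, -2.833, 0.0]
force: [0.3, 0.1, -3.7]
opening: 0.044
gripper_force: 25.0
```

Call:
move_arm --pt "0 0 0.1 0 0 0 35" --pt "0 0 0.1 0 0 0 35" --pt "0 0 0.1 0 0 0 35" --pt "0 0 0 0 0 0.02 35" --pt "0 0 0 0 0 0.02 35" --pt "0 0 0 0 0 0.02 35" --pt "0 0 0 0 0 0.02 35" --pt "0 0 0 0 0 0 35" --pt "0 0 0 0 0 0 35" --pt "0 0 0 0 0 0 35"

```text
t: 18.45
tool_pos: [0.5375, 0.1285, 0.138]
orientation: [1.402, 2.811, 0.0]
force: [0.8, 0.8, -3.6]
opening: 0.0438
gripper_force: 25.0
```

```bash
python3 -c "
from h import *
s=read_state();print(s['tool_pos'],s['force'],s['wrist_torque'])"; python3 held.py
```

```text
[0.53750022 0.12845662 0.13796433] [ 0.76395443  0.84655179 -3.57751383] [-0.01976896  0.03658042 -0.03305695]
hub z 0.10296432997782232
4365 0.11228002366743225
flange ((0.5363219380378723, 0.12957456707954407), 0.04019763693213463) ((0.5365397930145264, 0.12952855229377747), (0.0789225623011589, 0.08025472611188889), 34.35157012939453)
t 18.5 pos [0.5375 0.1285 0.138 ] yaw_y 0.6456 R tilt [ 0.0001 -0.    ] q6 -0.5037347684258698
shift units [ 0.062 -0.014 -1.681]
axis xy in tool from tcp mm
```

The keyway is on the key, 3 mm below its top with no force. Lowering to just above the shoulder.

Call:
move_arm --pt "0 0 0 0 0 0.03 35" --pt "0 0 0 0 0 0.04 35" --pt "0 0 0 0 0 0.04 35" --pt "0 0 0 0 0 0.04 35" --pt "0 0 0 0 0 0.04 35" --pt "0 0 0 0 0 0.04 35" --pt "0 0 0 0 0 0.03 35" --pt "0 0 0 0 0 0.02 35" --pt "0 0 0 0 0 0 35" --pt "0 0 0 0 0 0 35"

```text
t: 19.5
tool_pos: [0.5375, 0.1285, 0.1309]
orientation: [-1.402, -2.811, 0.0]
force: [-0.4, 0.0, -2.6]
opening: 0.0443
gripper_force: 25.0
```

Call:
move_arm --pt "0 0 0 0 0 0.02 35" --pt "0 0 0 0 0 0.015 35" --pt "0 0 0 0 0 0.01 35" --pt "0 0 0 0 0 0.01 35" --pt "0 0 0 0 0 0.01 35" --pt "0 0 0 0 0 0 35" --pt "0 0 0 0 0 0 35" --pt "0 0 0 0 0 0 35" --pt "0 0 0 0 0 0 35" --pt "0 0 0 0 0 0 35"

```text
t: 20.5
tool_pos: [0.5375, 0.1285, 0.1299]
orientation: [1.402, 2.811, 0.0]
force: [-5.5, -0.7, 5.6]
opening: 0.044
gripper_force: 25.0
```

Contact is about 9 N at the shoulder. Releasing and retracting straight up.

Call:
move_arm --pt "0 0 0 0 0 0 46" --pt "0 0 0 0 0 0 50" --pt "0 0 0 0 0 0 60" --pt "0 0 0 0 0 0 75" --pt "0 0 0 0 0 0 93" --pt "0 0 0 0 0 0 93" --pt "0 0 0 0 0 0 93" --pt "0 0 0 0 0 0 93" --pt "0 0 0 0 0 0 93" --pt "0 0 0 0 0 0 93"

```text
t: 21.5
tool_pos: [0.5375, 0.1285, 0.1293]
orientation: [1.402, 2.811, 0.0]
force: [0.7, -0.1, -0.6]
opening: 0.0931
gripper_force: 0.0
```

Call:
move_arm --pt "0 0 0 0 0 -0.2 93" --pt "0 0 0 0 0 -0.5 93" --pt "0 0 0 0 0 -0.8 93" --pt "0 0 0 0 0 -0.8 93" --pt "0 0 0 0 0 -0.8 93" --pt "0 0 0 -0.3 0 -0.8 93" --pt "0 0 0 -0.5 0 -0.8 93" --pt "0 0 0 -0.5 0 -0.5 93" --pt "0 0 0 0 0 0 93" --pt "0 0 0 0 0 0 93"

```text
t: 22.5
tool_pos: [0.5571, 0.1026, 0.2598]
orientation: [1.403, 2.81, 0.001]
force: [-0.1, 0.0, -0.5]
opening: 0.093
gripper_force: 0.0
```

Run:
```python
from h import *
c=cam('wrist');W=cloud(c)
n=np.hypot(W[...,0]-.5363,W[...,1]-.1295)<.036
f=n&(abs(W[...,2]-.105)<.008); print('flange z (want .103)',f.sum(),np.median(W[f][:,2]))
A=np.c_[W[f][:,:2],np.ones(f.sum())];print('slope',np.linalg.lstsq(A,W[f][:,2],rcond=None)[0][:2])
t=n&(abs(W[...,2]-.133)<.005)&(np.hypot(W[...,0]-.5363,W[...,1]-.1295)>.014);print('boss z (want .133)',t.sum(),np.median(W[t][:,2]))
s=n&(np.hypot(W[...,0]-.5363,W[...,1]-.1295)<.006);print('shaft top',np.median(W[s][:,2]))
q=cv2.convexHull(np.argwhere((abs(W[...,2]-.104)<.006)&(np.hypot(W[...,0]-.5363,W[...,1]-.1295)<.046))[:,::-1].astype(np.int32))[:,0]
print(cv2.fitEllipse(np.array([ray(c,a,b,.103)[:2] for a,b in q],np.float32)))
u,v=map(int,proj(c,[.5363,.1295,.12]));cv2.imwrite('pics/end.png',cv2.resize(c['frame'][max(0,v-75):v+75,max(0,u-90):u+90],None,fx=4,fy=4)[:,:,::-1])
st=read_state();print(st['t'],st['force'],st['tool_pos'])
```

```text
flange z (want .103) 2109 0.10442400429978357
slope [ 0.0004256  -0.00036193]
boss z (want .133) 1098 0.1343510882921235
shaft top 0.34266344648253244
((0.5368226170539856, 0.1294160783290863), (0.0791013166308403, 0.07927483320236206), 168.55921936035156)
22.55 [-1.27231492 -0.04428622 -0.73058365] [0.55655728 0.10278301 0.25890242]
```

View pics/end.png

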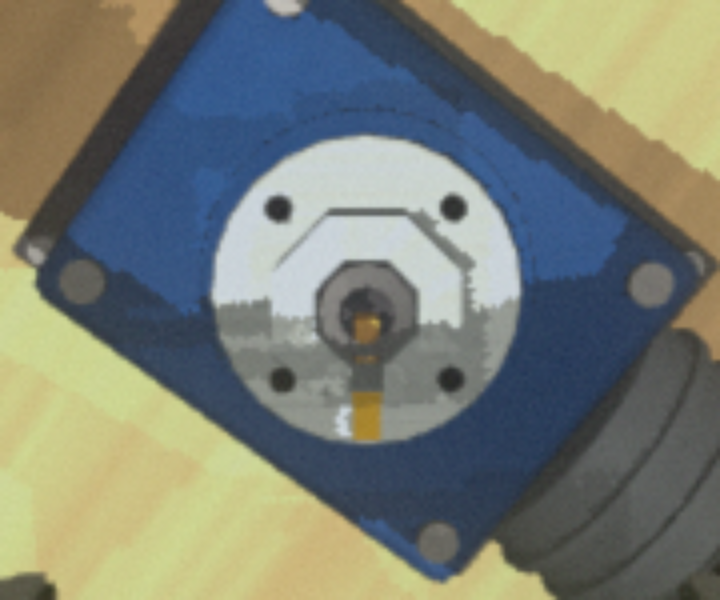

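The end view shows the hub level on the gearmotor (flange centre at about (367,288)), with the yellow mark at (367,415) and the shaft end in the bore. The flange top reads 8.1 mm above the shoulder height the same camera gave earlier, with a slope under 0.001. The hub is home, so I'll hand in.

```bash
python3 -c "
from plant import close_job
print(close_job())"
```

```text
the job is handed in; nothing more can be done
None
```

The hub is on the shaft with its keyway on the key, measured fully home and level on the shoulder, released with the gripper clear; the job is handed in at about 22.6 s, no verdict was returned, and I did not re-measure the other objects.

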